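# Unstopper the mill jar to vent it

## Task

The mill jar has to vent: push the steel keeper well clear of the lid, lift the loose lid off and stand it on the desk beside the fixture. Then work the tight rubber bung out of the neck by rocking it side to side, several times each way, towards one flat face of its tab and then the other, while drawing it up, without lifting the jar out of its collar. Put the bung in the black bowl and set the lid back squarely on the jar to keep the dust out, never letting the lid drop, with the keeper left clear; do not knock over or shift the bisque cup and the kiln post.

Things in the scene. Friction and masses are not known exactly. Their poses are not given: they have to be found in the camera images.
- cradle: Fixed fixture: plywood board (160 x 200 x 12 mm, reaching from y = -85 to +115 mm) with an aluminium collar 121 mm across and 45 mm high in which the jar stands. Origin on the desk below the collar's centre; z up. A steel pillar at its (0, +74 mm) carries the keeper.
- keeper (a joint): Steel bar 16 mm wide, 8 thick, 90 long on the pillar, underside 111 mm above the desk, 2 mm over the lid's brim. Angle about vertical, counter-clockwise from above positive, 0 to 1.57. At 0 (start: 0 to 0.15) its nose points to the jar and bars the lid; above 1.0 it is clear of the brim. Turns against about 1.5 N at the pin, stays where left.
- keeper_pin (a point): Centre, 2 mm below the top, of the upright steel push pin on the keeper's tail: diameter 10 mm, 53 mm from the pivot, top 149 mm above the desk, standing 30 mm proud of the bar. At keeper 0 it lies at the cradle's (0, +127 mm); as the keeper opens it swings first towards the cradle's -x.
- keeper_pivot (a point): Keeper's pivot axis, on the bar's upper face (119 mm above the desk).
- jar: White porcelain mill jar, 2.6 kg, loose in the collar with 2 mm play: a hard straight pull on the bung lifts it. Body 109 mm across; flat shoulder 90 mm above the origin, on which the lid rests; neck 64 mm outside, rim 114 mm above the origin. Origin: centre of its underside, z its axis.
- jar_mouth (a point): Centre of the neck's rim. The bore below is 50 mm wide, lined to 18 mm depth by a split rubber seal that grips the bung: some 40 to 50 N straight, more than the jar weighs, about a third of that while it is being rocked.
- bung: Black rubber bung, 70 g: plug 40 mm across, 33 long, its lower 22 mm in the neck at the start. On top a tab 36 mm long (bung's x), 14 thick (its y), 31 to 57 mm above the origin. Origin: centre of the plug's foot, z up. It rocks about a point 13 mm above the foot: lean it about 0.1 rad to +y and -y in turn (beyond 0.2 may tip the jar), grasped across its y, rising 2 to 3 mm a swing.
- bung_tab (a point): Middle of the tab, 46 mm above the bung's origin.
- lid: Loose white porcelain bell lid, 220 g, hollow, lifted by its knob: brim 100 mm across and 7 mm thick at the bottom, bell 85 mm across, opening 74 mm, 77 mm high to the dome with a knob above it, 101 mm in all. Origin: centre of the underside; on the jar it rests on the shoulder, 90 mm above the jar's origin, with 5 mm play round the neck. Clear desk for it: between board and bowl.
- lid_knob (a point): Middle of the lid's round knob, 26 mm across and 24 mm high, 91 mm above the lid's underside.
- bowl: Small black bowl, 104 mm across at the rim, 42 mm high, floor about 7 mm above the desk and 55 mm across; empty. Origin: centre of its underside.
- cup: Bystander: pale bisque cup, 75 mm across, 64 mm high. Origin: centre of its underside.
- post: Bystander: square hollow kiln post, 38 x 38 x 76 mm, standing. Origin: centre of its underside.

How it is judged:
On the way, in this order (a step that is already met when the one before it is completed fails the run):
1. the keeper is swung clear of the lid while the lid is still on the jar (value of joint keeper above 1 rad and horizontal distance between lid and jar below 0.01 m), for 0.2 s.
2. the lid stands upright on the desk beside the fixture, let go (height (world z) of lid below 0.02 m and angle between lid's own z axis and vertical below 0.1 rad and horizontal distance between lid and jar above 0.1 m and contact force between lid and the fingers below 0.05 N), for 0.2 s.
3. the bung, still in the neck, is leaned at least 0.05 rad towards its +y (z of jar_mouth in the frame of bung above 0.004 m and horizontal distance between bung and jar below 0.015 m and angle between bung's own y axis and vertical above 1.6208 rad), for 0.05 s.
4. and, still in the neck, at least 0.05 rad towards its -y (z of jar_mouth in the frame of bung above 0.004 m and horizontal distance between bung and jar below 0.015 m and angle between bung's own y axis and vertical below 1.5208 rad), for 0.05 s.
5. the bung is out of the neck (z of bung in the frame of jar_mouth above 0.005 m), for 0.05 s.
At the end, for the whole second after the job is handed in: keeper open by more than 1.0 rad; bung at rest in the bowl (its foot within 45 mm of the bowl's centre and less than 45 mm above the desk, bowl upright); lid resting level on the jar's shoulder (within 4 mm in height, 10 mm sideways, 0.06 rad); jar down and upright in its collar; all at rest (all of step 1 and horizontal distance between bung and bowl below 0.045 m and height (world z) of bung between 0.003 and 0.045 m and angle between bowl's own z axis and vertical below 0.1 rad and z of lid in the frame of jar between 0.086 and 0.094 m and angle between lid's own z axis and vertical below 0.06 rad and z of jar in the frame of cradle below 0.016 m and angle between jar's own z axis and vertical below 0.05 rad and linear speed of each of lid, bung, jar below 0.02 m/s); the robot touches nothing.
It fails at once if the jar is lifted more than 12 mm or tipped (z of jar in the frame of cradle above 0.024 m or angle between jar's own z axis and vertical above 0.2 rad).
It fails at once if the cup or the kiln post is knocked over or shifted by 30 mm (distance of any of cup, post from where it was at the start of the episode above 0.03 m or angle between any of cup, post's own z axis and vertical above 0.4 rad).
It fails at once if the lid is let fall by more than about 25 mm (linear speed of lid above 0.7 m/s and contact force between lid and the fingers below 0.05 N).
It also fails if it takes over 72 s, if anything falls off the work surface, if the arm or the gripper's body presses on something with over 40 N, if the wrist force passes 120 N, or if a joint passes its speed limit or range.

## Robot

A 6-joint arm with a two-finger parallel gripper is mounted at the origin on a cart in front of the work surface, level with it; the furniture and walls round the work are solid. World frame = base frame: x ahead of the robot, y to its left, z up, the work surface at z = 0. Lengths are in m, angles in rad, forces in N, time in s.
With the tool pointing down it reaches from about 0.3 to 0.875 m from the base axis. Payload 6.4 kg.
Tool frame: the origin (TCP) lies at the very end of the fingers, on their centre line; the grasp point (between the pads) lies 19 mm behind it; z points along the fingers, y is the line along which they close (so a half turn about z gives the same grasp; the last joint's range is limited). The gripper opens to 85 mm and grips with 20 to 120 N. Pads are 22 mm wide; open, the fingers measure 114 mm over their backs; the gripper's body (76 mm by 85 mm) begins 54 mm behind the grasp point. The pads swing forward as they close: fully open they stand 13 mm farther back than shut.
Start: joints at [1.087, 0.181, 1.607, -0, 1.354, -0.206], TCP at [0.158, 0.553, 0.198] pointing down, gripper open.
Joint ranges: [-2.99, 2.99], [-0.89, 2.07], [0.3, 2.58], [-1.14, 4.28], [0, 2.63], [-3.12, 3.12]. Speed limits (rad/s): [2.57, 2.57, 3.01, 3.14, 3.14, 3.14].

## Interface

Orientations are given as a unit quaternion [w, x, y, z].
In Python, from bench import ctrl gives the robot as it stands.
- The arm moves only by the tool jog_arm, called by a JSON object that holds its "name" and its "arguments". Schema: {"type":"object","properties":{"offsets":{"type":"array","items":{"type":"array","items":{"type":"number"},"minItems":7,"maxItems":7},"minItems":1,"maxItems":10},"only":{"type":"string"},"quiet":{"type":"boolean"},"lines":{"type":"string"}},"required":["offsets"],"additionalProperties":false}. offsets is a list of rows, 1 to 10 of them, each of 7 numbers: dx, dy, dz in units of 50 mm, then a rotation vector rx, ry, rz in units of 0.1 rad, then the opening from 0.0 (shut) to 1.0 (fully open); each row is the pose to reach, as a shift and turn from the pose commanded when the call began, along the tool's axes at that moment; what a row does not reach only later rows make up. A row lasts 1/8 s, in which the tool goes at most 0.0625 m and 0.188 rad, less where a joint would pass 70% of its speed; a pose out of reach is approached as far as the arm can. The fingers move at their own pace and stop on an object; the grip force is fixed at half the most. Time passes only in rows, so rows that do not move let the fingers close. The tool returns the time, the measured TCP pose, the force, the opening and the grip force at its end. only (a regular expression) keeps the lines of the reply that match it, lines (a string "A,B") keeps lines A to B, and quiet returns only ok. Input that does not fit is refused with a message, and nothing moves.
- ctrl.get_obs(): the state, without advancing time (a new reading comes with each control period).
- ctrl.camera(name): name is "scene" or "top" or "wrist"; returns the picture (384x512x3 uint8, blue, green, red); there is no depth.
- ctrl.camera_params(name): a dict with "fovy" (degrees; the focal length in pixels is half the picture's height over the tangent of half this angle, whatever the lens; pixels are square), "cx", "cy" (the principal point, pixels), "view" (4x4, takes a point from world to camera coordinates). Camera axes: x right, y up, looking along -z (the intrinsics and any distortion apply to the point x, -y, -z); pixel columns grow to the right and rows downward; lengths in m; the calibration is good to about 2 mm. The wrist camera is an equidistant fisheye: a pixel r from the principal point sees the ray r / f radians off the axis. A picture is of the moment at which its call begins: read the wrist's pose just before it. camera_params takes no time and is no camera call; for the wrist camera it gives the pose at the moment of the call.
- ctrl.hand_in(): hands the job in; it is judged then, once.
The state is a dict: "time_s": time; "q": joint angles; "dq": joint speeds; "joint_efforts": joint torques, N m; "eef_pos": TCP position; "eef_rot": TCP orientation; "wrist_force": force on the tool from outside, world axes, zero at the start; "torque": the same for the moment, N m; "opening": opening from 0.0 (shut) to 1.0 (fully open); "grasp_force": force on a finger pad.
Only numpy, scipy, OpenCV 4.12 (cv2) and the standard library are available. Lean on these libraries where they do the work, as an engineer would, in place of code of your own. Each camera call takes 0.05 s, during which the arm holds its last target. There are 200 camera calls.

## Working session

There is one attempt and no reset: what is moved stays moved. The work goes in short steps, Python scripts to look and compute and a tool call to move; the robot and the scene stay as the last step left them, time stands still between calls to the robot, and variables do not carry over. Pictures are saved under pics/ and viewed, at most 10 in all, crops included, and the job is handed in when it is done.

```bash
ls; mkdir -p pics; cat > h.py <<'E'
import numpy as np, cv2
from bench import ctrl
from scipy.spatial.transform import Rotation as R
def px2ray(name,u,v,p=None):
    p=p or ctrl.camera_params(name); f=192/np.tan(np.radians(p["fovy"])/2)
    x=(u-p["cx"]);y=(v-p["cy"])
    if name=="wrist":
        r=np.hypot(x,y);t=r/f; d=np.array([x/r*np.sin(t),-y/r*np.sin(t),-np.cos(t)])
    else: d=np.array([x/f,-y/f,-1.])
    V=np.array(p["view"]);Rm=V[:3,:3]; return -Rm.T@V[:3,3], Rm.T@d
def atz(name,u,v,z,p=None):
    o,d=px2ray(name,u,v,p); return o+d*(z-o[2])/d[2]
def proj(name,X,p=None):
    p=p or ctrl.camera_params(name); f=192/np.tan(np.radians(p["fovy"])/2)
    c=(np.array(p["view"])@np.r_[X,1])[:3]; x,y,z=c[0],-c[1],-c[2]
    if name=="wrist":
        r=np.hypot(x,y);t=np.arctan2(r,z);return np.array([p["cx"]+f*t*x/r,p["cy"]+f*t*y/r])
    return np.array([p["cx"]+f*x/z,p["cy"]+f*y/z])
def rot():
    o=ctrl.get_obs(); return np.array(o["eef_pos"]),R.from_quat(np.array(o["eef_rot"])[[1,2,3,0]])
def go(target):   # world target -> tool shift
    p,r=rot(); return np.round(r.inv().apply(np.array(target)-p),4)
E
python3 - <<'E'
from h import *
for n in("scene","top"):
    p=ctrl.camera_params(n);print(n,p["fovy"],p["cx"],p["cy"],px2ray(n,p["cx"],p["cy"]))
    im=ctrl.camera(n);cv2.imwrite(f"pics/{n}0.png",im)
o=ctrl.get_obs();print({k:np.round(v,3) for k,v in o.items()}); p,r=rot();print(r.as_matrix().round(3))
E
```

```text
bench.py
pics
scene 45.44097725667404 246.42241780976605 196.19050474142782 (array([ 0.00599608, -0.73848933,  1.03892195]), array([ 0.4401178 ,  0.5557608 , -0.70528452]))
top 43.23256492078238 249.25124165952127 194.0967358321149 (array([ 0.44942539, -0.04227036,  1.43050396]), array([ 0.09518774, -0.00709831, -0.99543403]))
{'time_s': np.float64(0.1), 'q': array([ 1.087,  0.181,  1.608,  0.   ,  1.354, -0.206]), 'dq': array([ 0.001, -0.001, -0.004,  0.001, -0.001, -0.001]), 'joint_efforts': array([ 1.0000e-03, -4.4588e+01, -3.5224e+01, -0.0000e+00,  4.0000e-03,
        0.0000e+00]), 'eef_pos': array([0.157, 0.552, 0.197]), 'eef_rot': array([-0.   ,  0.138,  0.99 , -0.001]), 'wrist_force': array([-0.122,  0.102, -0.145]), 'torque': array([ 0.058, -0.022, -0.01 ]), 'grasp_force': np.float64(0.0), 'opening': np.float64(1.0)}
[[-0.962  0.274 -0.001]
 [ 0.274  0.962 -0.001]
 [ 0.    -0.002 -1.   ]]
```
View pics/top0.png

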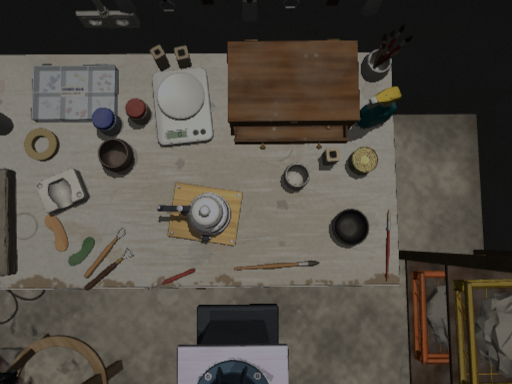

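View pics/scene0.png

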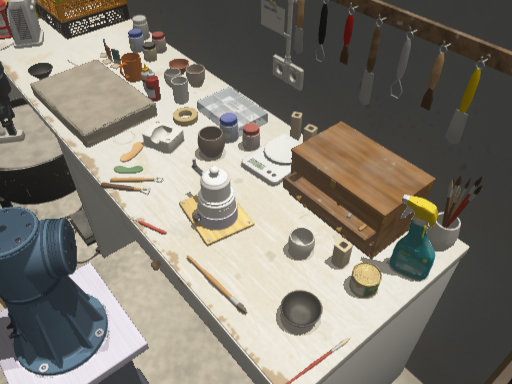

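```bash
python3 - <<'E'
from h import *
a=cv2.imread("pics/top0.png");b=cv2.imread("pics/scene0.png")
c1=cv2.resize(a[175:255,150:250],None,fx=5,fy=5,interpolation=cv2.INTER_CUBIC)   #500x400
c2=cv2.resize(b[150:250,170:260],None,fx=4,fy=4,interpolation=cv2.INTER_CUBIC)  #360x400
im=np.zeros((600,800,3),np.uint8); im[:400,:500]=np.clip(c1*1.5,0,255)
im[:400,500:800]=np.clip(c2*1.2,0,255)[:400,:300]
c3=cv2.resize(a[140:250,270:380],None,fx=1.8,fy=1.8);im[400:400+198,:198]=c3
cv2.imwrite("pics/c1.png",im)
for n,u,v in(("top",205,214),("top",297,177),("top",332,156),("top",350,227)): print(atz(n,u,v,0).round(3))
E
```

```text
[0.528 0.079 0.   ]
[ 0.636 -0.195  0.   ]
[ 0.699 -0.301  0.   ]
[ 0.486 -0.349  0.   ]
```

View pics/c1.png

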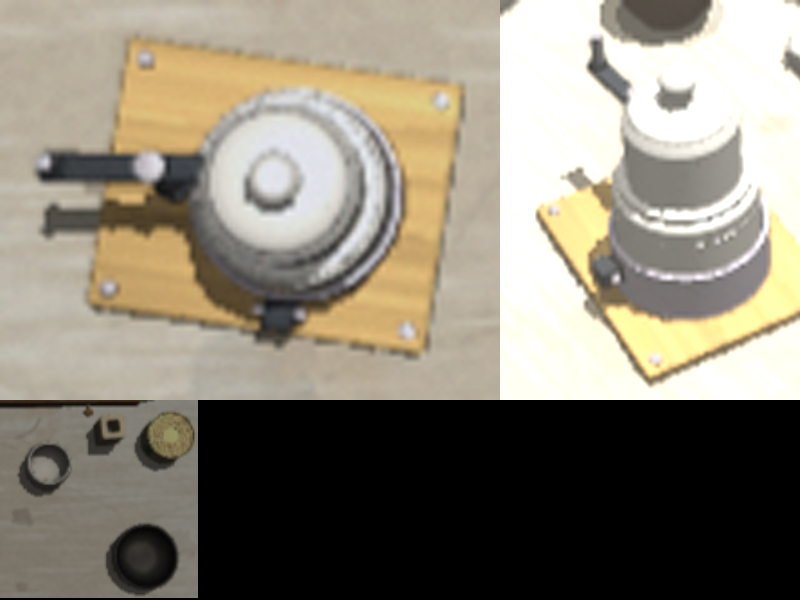

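```bash
cat >> h.py <<'E'
def cradle(c=[(130,40),(462,85),(420,352),(90,305)],s=5,o=(150,175)):
    P=np.array([atz("top",o[0]+u/s,o[1]+v/s,.012)[:2] for u,v in c])
    L=np.array([[.08,.115],[.08,-.085],[-.08,-.085],[-.08,.115]])
    Pc=P-P.mean(0);Lc=L-L.mean(0);th=np.arctan2((Lc[:,0]*Pc[:,1]-Lc[:,1]*Pc[:,0]).sum(),(Lc*Pc).sum())
    M=np.array([[np.cos(th),-np.sin(th)],[np.sin(th),np.cos(th)]]);t=P.mean(0)-M@L.mean(0)
    return th,M,t,P-(L@M.T+t)
E
python3 - <<'E'
from h import *
th,M,t,e=cradle();print("th",th,"c",t,"res",e.round(4).tolist())
f=lambda u,v,z:atz("top",150+u/5,175+v/5,z)[:2]
k=f(273,178,.203);print("knob",k, "in cradle",M.T@(k-t))
pn=f(43,162,.149);pv=f(149,165,.121);print("pin",pn,M.T@(pn-t),"piv",pv,M.T@(pv-t), "piv exp",M@[0,.074]+t)
d=M.T@(pn-(M@[0,.074]+t));print("keeper",np.arctan2(-d[0],d[1]), np.linalg.norm(d))
b=atz("top",350,227,.0);print("bowl rim", atz("top",350,227,.042), "cup rim",atz("top",297,176,.064),"post top",atz("top",333,156,.076))
print("scene knob",atz("scene",170+ (677-500)/4,150+80/4,.203))
for a in(0.1,1.15,1.3): print(a,M@np.array([-.053*np.sin(a),.074+.053*np.cos(a)])+t)
E
```

```text
th -0.14939182050269098 c [0.52552393 0.0625612 ] res [[-0.002, -0.0014], [-0.0005, 0.0011], [0.0017, 0.003], [0.0009, -0.0027]]
knob [0.52573791 0.06255958] in cradle [2.11832896e-04 3.02458213e-05]
pin [0.53863723 0.18885237] [-0.00582953  0.12683625] piv [0.53846305 0.1366075 ] [0.00177418 0.07514737] piv exp [0.53653785 0.13573697]
keeper 0.10988747356823049 0.05315686846008199
bowl rim [ 0.48508761 -0.33984233  0.042     ] cup rim [ 0.63066145 -0.1883337   0.064     ] post top [ 0.68533622 -0.29014616  0.076     ]
scene knob [0.52380502 0.05580603 0.203     ]
0.1 [0.53915455 0.18867234]
1.15 [0.49192248 0.16434587]
1.3 [0.4881482  0.15735738]
```

```bash
python3 -c "
from h import *
print(go([.5387,.1888,.215]))"
```

```text
[-0.4664 -0.2452 -0.0176]
```

Units first: shifts go in units of 50 mm and turns go in units of 0.1 rad. So -0.466 m is -9.32, -0.245 m is -4.9, 1.333 rad is 13.33.

{"name": "jog_arm", "arguments": {"offsets": [[-9.32, -4.9, -0.36, 0, 0, 13.33, 0.35], [-9.32, -4.9, -0.36, 0, 0, 13.33, 0.35], [-9.32, -4.9, -0.36, 0, 0, 13.33, 0.35], [-9.32, -4.9, -0.36, 0, 0, 13.33, 0.35], [-9.32, -4.9, -0.36, 0, 0, 13.33, 0.35], [-9.32, -4.9, -0.36, 0, 0, 13.33, 0.35], [-9.32, -4.9, -0.36, 0, 0, 13.33, 0.35], [-9.32, -4.9, -0.36, 0, 0, 13.33, 0.35], [-9.32, -4.9, -0.36, 0, 0, 13.33, 0.35], [-9.32, -4.9, -0.36, 0, 0, 13.33, 0.35]]}}

```text
time_s: 1.35
eef_pos: [0.5395, 0.1878, 0.2153]
eef_rot: [-0.0, 0.722, 0.692, -0.0]
wrist_force: [-0.1, 0.3, -0.8]
opening: 0.348
grasp_force: 0.0
```

```bash
python3 -c "
from h import *
print(go([.5387,.1888,.127]),rot()[1].as_matrix().round(3)[:,:2].tolist(),ctrl.get_obs()['q'].round(2))
cv2.imwrite('pics/w1.png',ctrl.camera('wrist')); print(proj('wrist',[.5387,.1888,.149]))"
```

```text
[ 0.001  -0.0008  0.0883] [[0.043, 0.999], [0.999, -0.043], [-0.0, -0.001]] [ 0.13  0.16  1.6  -0.    1.39  0.17]
[259.09438158 193.48517173]
```

View pics/w1.png

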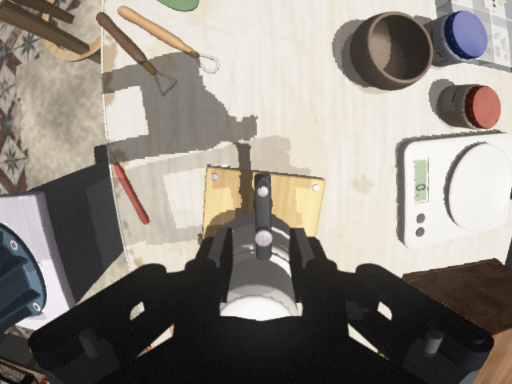

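```bash
python3 -c "
from h import *
print(atz('wrist',263,180,.149),atz('wrist',263,238,.121), proj('wrist',rot()[0]))
th,M,t,e=cradle()
p,r=rot();p=p.copy();p[:]=[.5387,.1888,.127]
for a in(.3,.5,.7,.9,1.1,1.3):
  x=M@np.array([-.053*np.sin(a),.074+.053*np.cos(a)])+t; print(a,np.round(r.inv().apply(np.r_[x-p[:2],0]),4))"
```

```text
[0.54245716 0.20036379 0.149     ] [0.54011751 0.13496942 0.121     ] [258.08518464 221.40925792]
0.3 [-0.0011 -0.0101  0.    ]
0.5 [-0.0041 -0.0202  0.    ]
0.7 [-0.0091 -0.0295  0.    ]
0.9 [-0.0159 -0.0377  0.0001]
1.1 [-0.0241 -0.0443  0.0001]
1.3 [-0.0335 -0.0492  0.0001]
```

{"name": "jog_arm", "arguments": {"offsets": [[0, 0.02, 0.9, 0, 0, 0, 0.35], [0, 0.02, 1.76, 0, 0, 0, 0.35], [0, 0.02, 1.76, 0, 0, 0, 0.35]]}}

```text
time_s: 1.78
eef_pos: [0.5353, 0.1903, 0.1243]
eef_rot: [-0.003, 0.721, 0.693, -0.003]
wrist_force: [-0.4, -0.8, 0.2]
opening: 0.35
grasp_force: 0.0
```

{"name": "jog_arm", "arguments": {"offsets": [[-0.02, -0.2, 0, 0, 0, -1.9, 0.35], [-0.08, -0.4, 0, 0, 0, -3.7, 0.35], [-0.18, -0.59, 0, 0, 0, -5.5, 0.35], [-0.32, -0.76, 0, 0, 0, -7.3, 0.35], [-0.48, -0.88, 0, 0, 0, -9, 0.35], [-0.66, -0.98, 0, 0, 0, -10.5, 0.35], [-0.82, -1.02, 0, 0, 0, -11.5, 0.35], [-0.82, -1.02, 0, 0, 0, -11.5, 0.35]]}}

```text
time_s: 2.78
eef_pos: [0.4878, 0.1511, 0.1302]
eef_rot: [0.001, 0.229, 0.974, 0.0]
wrist_force: [1.1, 0.7, -0.5]
opening: 0.349
grasp_force: 0.0
```

{"name": "jog_arm", "arguments": {"offsets": [[0, 0, -1.2, 0, 0, 0, 0.35], [0, 0, -2.4, 0, 0, 0, 0.6], [0, 0, -2.4, 0, 0, 0, 0.6]]}}

```text
time_s: 3.15
eef_pos: [0.4907, 0.1517, 0.2553]
eef_rot: [0.006, 0.229, 0.973, 0.002]
wrist_force: [0.4, -0.6, 0.0]
opening: 0.602
grasp_force: 0.0
```

```bash
python3 -c "
from h import *
a=ctrl.camera('wrist');b=ctrl.camera('scene')
im=np.zeros((384,800,3),np.uint8);im[:,:512]=a
im[:288,512:]=cv2.resize(b[150:240,170:260],(288,288),interpolation=cv2.INTER_CUBIC);cv2.imwrite('pics/w2.png',im)
print(rot()[0],go([.5255,.0625,.25]),rot()[1].as_matrix().round(3)[:,:2].tolist(),ctrl.get_obs()['q'].round(2))
print('knob',proj('wrist',[.5255,.0625,.203]))
np.save('wp.npy',ctrl.camera_params('wrist'),allow_pickle=True)"
```

```text
[0.48752236 0.15126968 0.24955066] [-0.0735 -0.0626 -0.0004] [[-0.895, 0.445], [0.445, 0.895], [-0.002, 0.002]] [ 0.07 -0.01  1.71  0.    1.44 -1.04]
knob [188.78151824 277.10082454]
```

View pics/w2.png

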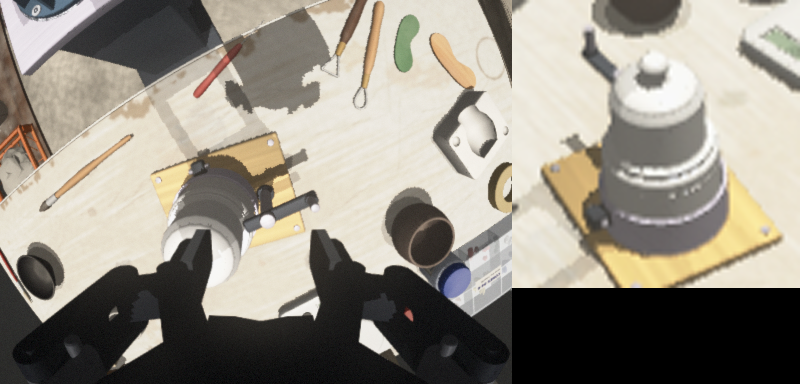

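```bash
python3 -c "
from h import *
p=np.load('wp.npy',allow_pickle=True).item()
for u,v,z in((315,207,.149),(315,207,.121),(267,220,.121),(265,190,.121),(265,190,.03)):print(atz('wrist',u,v,z,p))
im=ctrl.camera('top');c=np.clip(cv2.resize(im[175:255,150:250],None,fx=5,fy=5,interpolation=cv2.INTER_CUBIC)*1.5,0,255);cv2.imwrite('pics/t2.png',c)
"
```

```text
[0.53481455 0.18924831 0.149     ]
[0.54558146 0.19002195 0.121     ]
[0.53557049 0.13657914 0.121     ]
[0.5041003  0.14959452 0.121     ]
[0.52668906 0.14002023 0.03      ][ WARN:0@0.911] global loadsave.cpp:1063 imwrite_ Unsupported depth image for selected encoder is fallbacked to CV_8U.
```

View pics/t2.png

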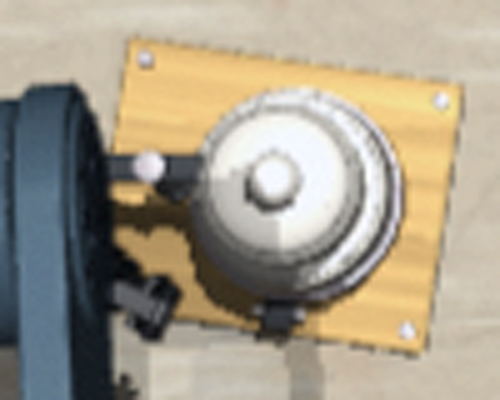

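```bash
python3 -c "
from h import *
p=np.load('wp.npy',allow_pickle=True).item()
x,r=rot();print(x,ctrl.get_obs()['opening'])
for g in(.0255,.04):
 for b in(0,.01,.02):print(g,b,[proj('wrist',x+r.apply([0,s*g,-b]),p).round(0) for s in(1,-1)])
th,M,t,e=cradle()
V=np.array(p['view']);print((-V[:3,:3].T@V[:3,3]).round(3), x)
"
```

```text
[0.48663627 0.15109843 0.24797263] 0.5987547799928942
0.0255 0 [array([298., 217.]), array([218., 217.])]
0.0255 0.01 [array([300., 223.]), array([216., 223.])]
0.0255 0.02 [array([302., 229.]), array([214., 229.])]
0.04 0 [array([320., 217.]), array([196., 217.])]
0.04 0.01 [array([323., 222.]), array([193., 222.])]
0.04 0.02 [array([327., 229.]), array([189., 229.])]
[0.429 0.182 0.425] [0.48663627 0.15109843 0.24797263]
```

```bash
python3 -c "
from h import *
print(go([.5375,.189,.2]),go([.5375,.189,.123]))"
```

```text
[-0.0287  0.0566  0.048 ] [-0.0287  0.0566  0.125 ]
```

{"name": "jog_arm", "arguments": {"offsets": [[-0.58, 1.14, 0.4, 0, 0, 11.5, 0.4], [-0.58, 1.14, 0.4, 0, 0, 11.5, 0.4], [-0.58, 1.14, 0.4, 0, 0, 11.5, 0.4], [-0.58, 1.14, 0.6, 0, 0, 11.5, 0.4], [-0.58, 1.14, 0.6, 0, 0, 11.5, 0.4], [-0.58, 1.14, 0.6, 0, 0, 11.5, 0.4], [-0.58, 1.14, 1.6, 0, 0, 11.5, 0.4], [-0.58, 1.14, 2.5, 0, 0, 11.5, 0.4], [-0.58, 1.14, 2.5, 0, 0, 11.5, 0.1], [-0.58, 1.14, 2.5, 0, 0, 11.5, 0.0]]}}

```text
time_s: 4.55
eef_pos: [0.5387, 0.189, 0.1238]
eef_rot: [0.0, 0.721, 0.693, 0.0]
wrist_force: [0.6, -0.0, 0.1]
opening: 0.001
grasp_force: 0.0
```

{"name": "jog_arm", "arguments": {"offsets": [[0, 0, 0, 0, 0, 0, 0], [0, 0, 0, 0, 0, 0, 0]]}}

```text
time_s: 4.8
eef_pos: [0.5394, 0.189, 0.1247]
eef_rot: [0.001, 0.721, 0.693, 0.001]
wrist_force: [0.2, 0.2, 0.2]
opening: -0.001
grasp_force: 0.0
```

```bash
python3 -c "
from h import *
b=ctrl.camera('scene');w=ctrl.camera('wrist')
im=np.zeros((384,780,3),np.uint8);im[:,:380]=w[:,66:446]
im[:360,400:760]=cv2.resize(b[150:240,170:260],(360,360),interpolation=cv2.INTER_CUBIC);cv2.imwrite('pics/w3.png',im)"
```

```text
(no output)
```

View pics/w3.png

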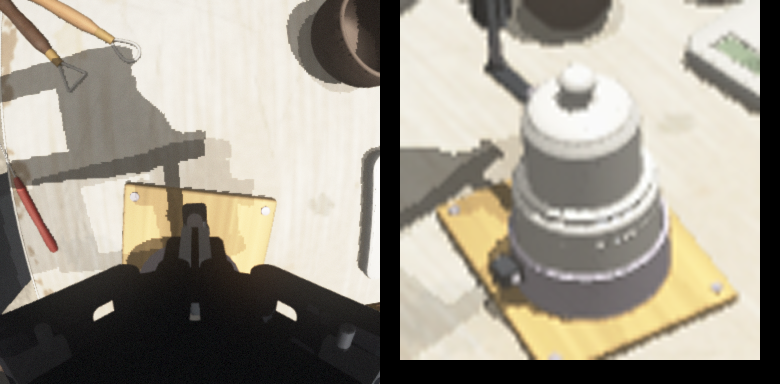

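```bash
python3 -c "
from h import *
x,r=rot()
for n,X in(('pin top',[.537,.189,.149]),('pin base',[.537,.189,.119]),('pin top y.2',[.54,.2,.149]),('piv',[.5365,.1357,.119]),('tcp',x),('tcp+.03',x+[0,0,.03])): print(n,proj('scene',X).round(1),proj('wrist',X).round(1), proj('top',X).round(1))
b=cv2.resize(ctrl.camera('scene')[130:200,160:250],None,fx=8,fy=8,interpolation=cv2.INTER_CUBIC);cv2.imwrite('pics/s4.png',np.clip(b*1.3,0,255).astype(np.uint8))
"
```

```text
pin top [192.7 158.9] [254.3 237.4] [158.5 208. ]
pin base [193.6 166.5] [255.1 218.5] [160.5 208.8]
pin top y.2 [191.5 156.7] [258.9 218.7] [154.4 206.9]
piv [203.6 175.6] [257.9 287.3] [180.2 208.8]
tcp [194. 165.] [258.1 221.4] [160.3 207.9]
tcp+.03 [193.1 157.4] [257.7 241.3] [158.3 207.2]
```

View pics/s4.png

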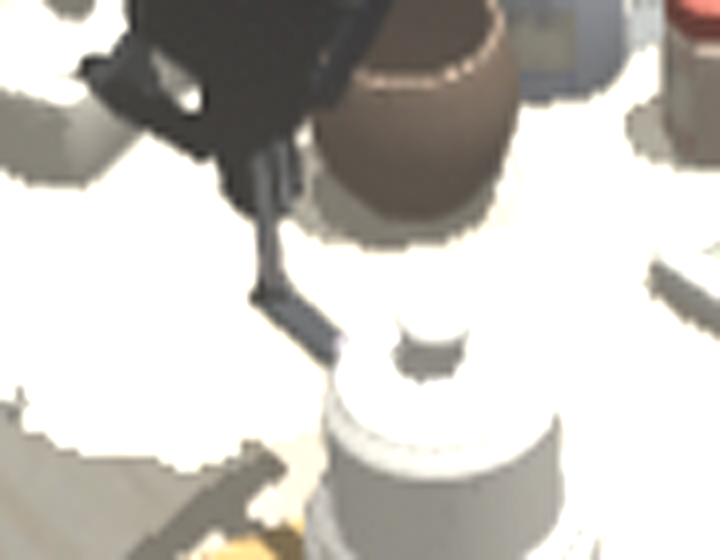

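Scaled: -0.04 m is -0.8, 0.024 m is 0.48.

{"name": "jog_arm", "arguments": {"offsets": [[0, -0.02, -0.8, 0, 0, 0, 0], [0, -0.02, -0.8, 0, 0, 0, 0.45], [0, -0.02, -0.8, 0, 0, 0, 0.45], [0, -0.02, 0, 0, 0, 0, 0.45], [0, -0.02, 0.48, 0, 0, 0, 0.45], [0, -0.02, 0.48, 0, 0, 0, 0.1], [0, -0.02, 0.48, 0, 0, 0, 0.0], [0, -0.02, 0.48, 0, 0, 0, 0.0]]}}

```text
time_s: 5.95
eef_pos: [0.5372, 0.1887, 0.0988]
eef_rot: [-0.0, 0.721, 0.693, -0.0]
wrist_force: [2.2, -1.4, -10.2]
opening: 0.083
grasp_force: 58.3
```

Scaled: -0.0492 m is -0.984, -0.0457 m is -0.914, -1.18 rad is -11.8.

{"name": "jog_arm", "arguments": {"offsets": [[-0.02, -0.2, -0.06, 0, 0, -1.8, 0], [-0.08, -0.4, -0.06, 0, 0, -3.6, 0], [-0.18, -0.59, -0.06, 0, 0, -5.4, 0], [-0.32, -0.76, -0.06, 0, 0, -7.2, 0], [-0.41, -0.83, -0.06, 0, 0, -8.9, 0], [-0.53, -0.914, -0.06, 0, 0, -10.6, 0], [-0.67, -0.984, -0.06, 0, 0, -11.8, 0], [-0.67, -0.984, -0.06, 0, 0, -11.8, 0], [-0.67, -0.984, -0.06, 0, 0, -11.8, 0]]}}

```text
time_s: 7.08
eef_pos: [0.4905, 0.1538, 0.0994]
eef_rot: [0.004, 0.214, 0.977, -0.002]
wrist_force: [26.6, -11.0, -44.0]
opening: 0.08
grasp_force: 57.8
```

Scaled: -0.16 m is -3.2, -0.12 m is -2.4.

{"name": "jog_arm", "arguments": {"offsets": [[0, 0, 0, 0, 0, 0, 0.35], [0, 0, 0, 0, 0, 0, 0.35], [0, 0, -1.2, 0, 0, 0, 0.35], [0, 0, -2.4, 0, 0, 0, 0.5], [0, 0, -3.2, 0, 0, 0, 0.6], [0, 0, -3.2, 0, 0, 0, 0.6]]}}

```text
time_s: 7.82
eef_pos: [0.4894, 0.158, 0.2678]
eef_rot: [0.005, 0.213, 0.977, 0.002]
wrist_force: [-0.1, -0.3, -0.3]
opening: 0.597
grasp_force: 0.0
```

```bash
python3 -c "
from h import *
p=ctrl.camera_params('wrist');a=ctrl.camera('wrist');b=ctrl.camera('scene')
im=np.zeros((384,800,3),np.uint8);im[:,:512]=a
im[:288,512:]=cv2.resize(b[150:240,170:260],(288,288),interpolation=cv2.INTER_CUBIC);cv2.imwrite('pics/w5.png',im)
np.save('wp.npy',p,allow_pickle=True);x,r=rot();print(x,[proj('wrist',x+r.apply([0,0,-b])).round(0) for b in(0,.02,.03,.04)],go([.5255,.0625,.24]))"
```

```text
[0.48693616 0.15767334 0.2630095 ] [array([259., 219.]), array([259., 231.]), array([259., 239.]), array([258., 247.])] [-0.0747 -0.0704  0.0231]
```

View pics/w5.png

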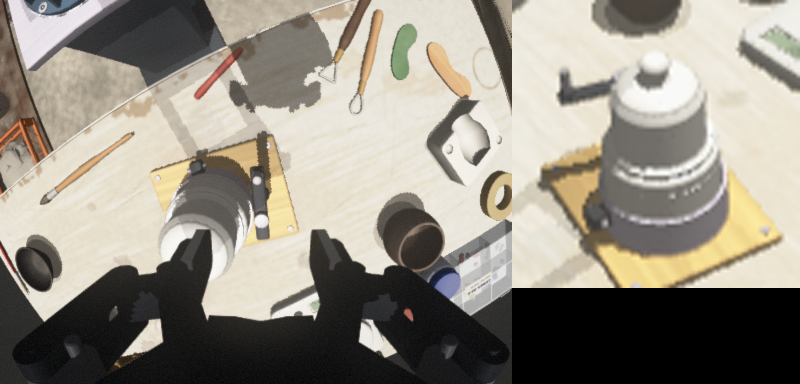

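```bash
python3 -c "
from h import *
p=np.load('wp.npy',allow_pickle=True).item()
th,M,t,e=cradle()
a=atz('wrist',260,181,.149,p);b=atz('wrist',262,222,.121,p);print(a,b)
for pv in(b[:2],M@[0,.074]+t):
  d=M.T@(a[:2]-pv);print(np.arctan2(-d[0],d[1]),np.linalg.norm(d))
print('knob',proj('wrist',[.5257,.0626,.203],p),proj('wrist',[.5257,.0626,.179],p))"
```

```text
[0.49371702 0.1571285  0.149     ] [0.54549308 0.13603955 0.121     ]
1.3333953766058944 0.05590620373292417
1.256893567738388 0.04786670019569291
knob [183.37516378 265.44738124] [188.70123439 253.8462201 ]
```

{"name": "jog_arm", "arguments": {"offsets": [[-0.74, -0.7, 0, 0, 0, 0, 0.5], [-1.5, -1.4, 0.2, 0, 0, 0, 0.5], [-1.5, -1.4, 0.46, 0, 0, 0, 0.5], [-1.5, -1.4, 1.1, 0, 0, 0, 0.5], [-1.5, -1.4, 1.66, 0, 0, 0, 0.5], [-1.5, -1.4, 1.66, 0, 0, 0, 0.5]]}}

```text
time_s: 8.68
eef_pos: [0.5226, 0.0635, 0.1755]
eef_rot: [-0.004, 0.213, 0.977, -0.0]
wrist_force: [-0.5, -0.6, 0.7]
opening: 0.5
grasp_force: 0.0
```

```bash
python3 -c "
from h import *
print(go([.5257,.0626,.172]))"
```

```text
[-0.0032  0.0005  0.0034]
```

{"name": "jog_arm", "arguments": {"offsets": [[-0.06, 0, 0.1, 0, 0, 0, 0.5], [-0.06, 0, 0.16, 0, 0, 0, 0.5], [-0.06, 0, 0.22, 0, 0, 0, 0.5]]}}

```text
time_s: 9.05
eef_pos: [0.529, 0.0612, 0.1686]
eef_rot: [0.001, 0.214, 0.977, 0.0]
wrist_force: [0.3, -0.5, 0.2]
opening: 0.5
grasp_force: 0.0
```

{"name": "jog_arm", "arguments": {"offsets": [[0, 0, 0.06, 0, 0, 0, 0.5], [0, 0, 0.06, 0, 0, 0, 0.5]]}}

```text
time_s: 9.3
eef_pos: [0.5284, 0.0611, 0.1649]
eef_rot: [-0.0, 0.214, 0.977, -0.0]
wrist_force: [0.0, -0.6, 0.1]
opening: 0.503
grasp_force: 0.0
```

```bash
python3 -c "
from h import *
for i in range(3): print(rot()[0],ctrl.get_obs()['wrist_force'].round(1))"
```

```text
[0.52837334 0.06111867 0.16487721] [ 0.  -0.6  0.1]
[0.52837334 0.06111867 0.16487721] [ 0.  -0.6  0.1]
[0.52837334 0.06111867 0.16487721] [ 0.  -0.6  0.1]
```

{"name": "jog_arm", "arguments": {"offsets": [[0.04, 0, 0.06, 0, 0, 0, 0.5], [0.04, 0, 0.12, 0, 0, 0, 0.5], [0.04, 0, 0.12, 0, 0, 0, 0.5]]}}

```text
time_s: 9.68
eef_pos: [0.5264, 0.062, 0.1586]
eef_rot: [-0.0, 0.214, 0.977, -0.0]
wrist_force: [-0.3, 0.1, -0.5]
opening: 0.505
grasp_force: 0.0
```

{"name": "jog_arm", "arguments": {"offsets": [[0, 0, 0, 0, 0, 0, 0.3], [0, 0, 0, 0, 0, 0, 0.0], [0, 0, 0, 0, 0, 0, 0.0], [0, 0, 0, 0, 0, 0, 0.0]]}}

```text
time_s: 10.18
eef_pos: [0.527, 0.0622, 0.1594]
eef_rot: [0.0, 0.214, 0.977, 0.0]
wrist_force: [0.2, 2.2, 2.8]
opening: 0.264
grasp_force: 58.8
```

Scaled: -0.09 m is -1.8, -0.075 m is -1.5.

{"name": "jog_arm", "arguments": {"offsets": [[0, 0, -0.08, 0, 0, 0, 0], [0, 0, -0.2, 0, 0, 0, 0], [0, 0, -0.4, 0, 0, 0, 0], [0, 0, -0.7, 0, 0, 0, 0], [0, 0, -1.1, 0, 0, 0, 0], [0, 0, -1.5, 0, 0, 0, 0], [0, 0, -1.8, 0, 0, 0, 0], [0, 0, -1.8, 0, 0, 0, 0]]}}

```text
time_s: 11.18
eef_pos: [0.5276, 0.0618, 0.2508]
eef_rot: [0.002, 0.214, 0.977, 0.0]
wrist_force: [0.2, -0.5, -2.4]
opening: 0.263
grasp_force: 58.9
```

```bash
python3 -c "
from h import *
th,M,t,e=cradle()
print(go([.48,-.155,.25]))
im=ctrl.camera('scene');cv2.imwrite('pics/s6.png',im)"
```

```text
[-0.0473 -0.2169  0.0007]
```

Units first: shifts go in units of 50 mm and turns go in units of 0.1 rad. So -0.217 m is -4.34, -0.2 m is -4.

{"name": "jog_arm", "arguments": {"offsets": [[-0.1, -0.46, 0, 0, 0, 0, 0], [-0.3, -1.3, 0, 0, 0, 0, 0], [-0.52, -2.3, 0, 0, 0, 0, 0], [-0.72, -3.3, 0, 0, 0, 0, 0], [-0.88, -4, 0.2, 0, 0, 0, 0], [-0.94, -4.34, 0.6, 0, 0, 0, 0], [-0.94, -4.34, 1.2, 0, 0, 0, 0], [-0.94, -4.34, 2, 0, 0, 0, 0], [-0.94, -4.34, 2.6, 0, 0, 0, 0], [-0.94, -4.34, 3, 0, 0, 0, 0]]}}

```text
time_s: 12.48
eef_pos: [0.477, -0.1539, 0.0962]
eef_rot: [-0.002, 0.214, 0.977, 0.001]
wrist_force: [0.0, 0.8, -2.2]
opening: 0.265
grasp_force: 59.2
```

{"name": "jog_arm", "arguments": {"offsets": [[0, 0, 0.3, 0, 0, 0, 0], [0, 0, 0.54, 0, 0, 0, 0], [0, 0, 0.68, 0, 0, 0, 0], [0, 0, 0.68, 0, 0, 0, 0]]}}

```text
time_s: 12.98
eef_pos: [0.4787, -0.1548, 0.0648]
eef_rot: [-0.0, 0.214, 0.977, 0.0]
wrist_force: [-0.7, -1.0, -1.4]
opening: 0.261
grasp_force: 59.2
```

Contact not yet; lower in small steps.

{"name": "jog_arm", "arguments": {"offsets": [[0, 0, 0.04, 0, 0, 0, 0], [0, 0, 0.08, 0, 0, 0, 0], [0, 0, 0.08, 0, 0, 0, 0]]}}

```text
time_s: 13.35
eef_pos: [0.4788, -0.1549, 0.0611]
eef_rot: [0.0, 0.214, 0.977, -0.0]
wrist_force: [0.0, -0.9, -2.8]
opening: 0.263
grasp_force: 59.2
```

{"name": "jog_arm", "arguments": {"offsets": [[0, 0, 0.03, 0, 0, 0, 0], [0, 0, 0.06, 0, 0, 0, 0], [0, 0, 0.06, 0, 0, 0, 0]]}}

```text
time_s: 13.72
eef_pos: [0.4786, -0.1548, 0.0578]
eef_rot: [-0.0, 0.214, 0.977, 0.0]
wrist_force: [-0.0, -1.7, -2.7]
opening: 0.266
grasp_force: 59.2
```

{"name": "jog_arm", "arguments": {"offsets": [[0, 0, 0.03, 0, 0, 0, 0], [0, 0, 0.03, 0, 0, 0, 0]]}}

```text
time_s: 13.98
eef_pos: [0.4794, -0.1548, 0.0572]
eef_rot: [0.001, 0.214, 0.977, 0.0]
wrist_force: [-0.5, 2.3, 4.4]
opening: 0.265
grasp_force: 59.9
```

{"name": "jog_arm", "arguments": {"offsets": [[0, 0, 0.03, 0, 0, 0, 0], [0, 0, 0.03, 0, 0, 0, 0]]}}

```text
time_s: 14.22
eef_pos: [0.4796, -0.1544, 0.0569]
eef_rot: [0.001, 0.214, 0.977, 0.0]
wrist_force: [-4.9, 7.5, 17.3]
opening: 0.262
grasp_force: 61.2
```

{"name": "jog_arm", "arguments": {"offsets": [[0, 0, -0.03, 0, 0, 0, 0], [0, 0, -0.03, 0, 0, 0, 0.3], [0, 0, -0.03, 0, 0, 0, 0.5], [0, 0, -0.03, 0, 0, 0, 0.5], [0, 0, -0.6, 0, 0, 0, 0.5], [0, 0, -1.6, 0, 0, 0, 0.5], [0, 0, -2.8, 0, 0, 0, 0.5], [0, 0, -4, 0, 0, 0, 0.5], [0, 0, -4, 0, 0, 0, 0.5]]}}

```text
time_s: 15.35
eef_pos: [0.4816, -0.1567, 0.2608]
eef_rot: [0.005, 0.214, 0.977, -0.002]
wrist_force: [0.4, -0.8, 0.5]
opening: 0.499
grasp_force: 0.0
```

```bash
python3 - <<'E'
from h import *
im=ctrl.camera('top');s=ctrl.camera('scene')
print(rot()[0], 'tab',proj('top',[.5257,.0626,.161]),proj('scene',[.5257,.0626,.161]),'lid',proj('top',[.479,-.155,.1]),proj('scene',[.479,-.155,.1]))
c=np.zeros((600,800,3),np.uint8)
c[:400,:400]=cv2.resize(im[190:240,180:230],(400,400),interpolation=cv2.INTER_CUBIC)
c[:400,400:]=cv2.resize(s[160:210,188:238],(400,400),interpolation=cv2.INTER_CUBIC)
c[400:,:300]=cv2.resize(im[160:260,220:370],(300,200));c[400:,300:600]=cv2.resize(s[140:340,200:350],(150,200)).repeat(2,1)
cv2.imwrite('pics/b7.png',np.clip(c*1.5,0,255).astype(np.uint8));cv2.imwrite('pics/t7.png',im)
E
```

```text
[ 0.47884875 -0.15506731  0.2551944 ] tab [205.95393866 211.59734412] [214.27409596 179.63914121] lid [287.24087517 229.24349089] [250.53425945 248.29266031]
```

View pics/b7.png

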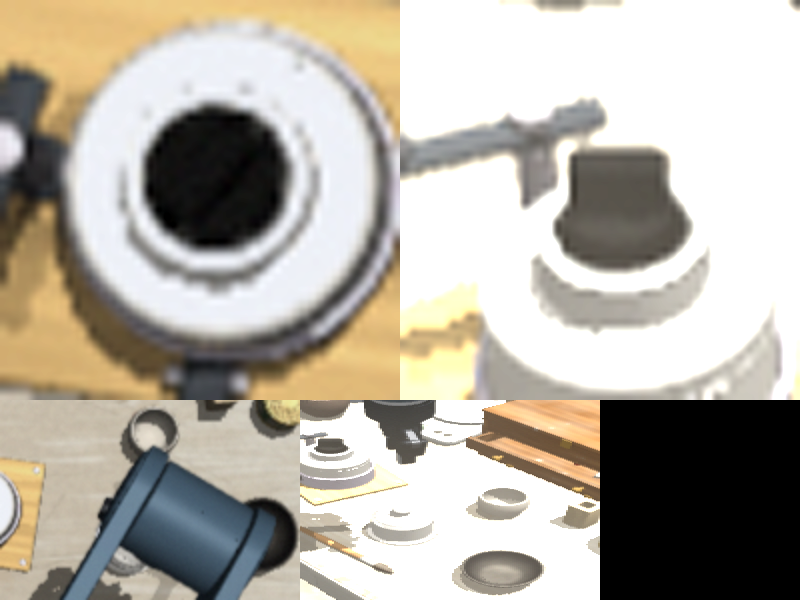

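```bash
python3 - <<'E'
from h import *
im=cv2.imread('pics/t7.png').sum(2)
print(im[201:224,195:219])
s=ctrl.camera('scene').sum(2);print(s[174:196,206:230])
E
```

```text
[[483 485 484 486 484 483 481 470 438 482 484 487 481 483 465 409 438 483
  480 485 486 487 484 485]
 [482 485 482 486 485 481 482 486 476 451 401 387 402 420 457 486 484 480
  473 460 485 483 485 486]
 [482 482 474 458 483 481 472 420 371 305 162 127 160 222 310 374 398 455
  471 439 471 485 483 487]
 [485 488 470 440 484 465 369 243  82  50  43  31  36  35  42  51 160 342
  445 477 463 480 483 487]
 [486 486 482 483 462 340 132  53  52  44  37  38  31  17  28  33  70 154
  293 424 483 460 434 484]
 [483 478 480 470 372 102  35  35  38  38  31  26  29  31  29  28  65  81
   83 274 485 455 385 478]
 [483 477 483 425 207  39  33  28  35  36  30  33  35  33  40  34  34  50
   38 184 416 476 440 422]
 [484 475 463 323  48  30  35  36  36  28  27  39  37  33  31  26  24  25
   30  79 268 483 452 372]
 [481 481 430 155  37  35  31  35  25  30  35  37  33  37  33  19  12  25
   29  39 203 430 461 412]
 [452 479 420  89  44  37  32  35  35  33  37  32  35  22  25   6  20  35
   37  45 125 328 473 424]
 [406 482 409  93  45  33  33  35  31  32  35  37  39  26  11  17  34  30
   39  54 111 31
[... 2746 characters left out ...]
19 169 170 174 189 193 197 195 197 195 193 188 181 169 168 170 232
  513 744 687 748 748 748]
 [744 606 181 171 169 170 174 179 184 183 179 177 168 168 168 169 195 365
  698 739 536 747 747 748]
 [740 743 307 183 168 169 170 170 167 168 166 168 168 167 168 190 350 634
  736 674 442 737 748 748]
 [660 735 605 407 230 173 169 168 170 167 169 167 169 182 299 433 640 741
  648 369 435 681 748 748]
 [366 660 736 689 555 407 296 246 231 228 232 308 338 528 616 701 731 679
  404 405 429 663 748 748]
 [324 368 645 714 737 662 614 572 561 560 564 619 648 737 733 707 604 391
  400 405 477 725 748 748]
 [322 328 338 447 646 627 705 714 717 718 716 711 706 632 601 381 388 393
  397 412 560 748 748 748]]
```

```bash
python3 - <<'E'
from h import *
im=cv2.imread('pics/t7.png').sum(2).astype(float)
P=[]
for r in range(207,219):
    seg=im[r,199:214]; w=np.clip(26-seg,0,None)**2
    c0=199+np.argmin(seg)
    c=np.arange(c0-1,c0+2);w=np.clip(36-im[r,c],0,None);P.append((r,(c*w).sum()/w.sum()))
P=np.array(P);print(P.round(1).tolist())
k=np.polyfit(P[2:,0],P[2:,1],1)
a=atz('top',np.polyval(k,209),209,.137);b=atz('top',np.polyval(k,217),217,.137);d=a-b;print('top axis ang',np.arctan2(d[1],d[0]),a,b)
a=atz('scene',209.2,178.5,.161);b=atz('scene',220.7,178.5,.161);print(a,b,np.linalg.norm(b-a),np.arctan2(*(b-a)[[1,0]]),(a+b)/2)
for dv in(.15,):
  b2=atz('scene',220.7,178.5+dv,.161);print(np.arctan2(*(b2-a)[[1,0]]))
p,r=rot();m=r.as_matrix();print('tool y ang',np.arctan2(m[1,1],m[0,1]),'q',ctrl.get_obs()['q'].round(2))
E
```

```text
[[207.0, 201.8], [208.0, 211.0], [209.0, 210.9], [210.0, 210.1], [211.0, 209.2], [212.0, 208.9], [213.0, 207.9], [214.0, 207.1], [215.0, 205.8], [216.0, 200.5], [217.0, 201.1], [218.0, 209.0]]
top axis ang -0.6829501800156402 [0.53398146 0.05196276 0.137     ] [0.51275072 0.06923509 0.137     ]
[0.51744856 0.0756126  0.161     ] [0.54249342 0.05481115 0.161     ] 0.032556799421161804 -0.6931039232941719 [0.52997099 0.06521188 0.161     ]
-0.7122847434067339
tool y ang 1.1398328728851865 q [-0.55 -0.03  1.72 -0.    1.45 -1.69]
```

```bash
python3 -c "
from h import *
print(go([.5270,.0635,.2]))"
```

```text
[0.0466 0.2186 0.0539]
```

Scaled: 0.2186 m is 4.372, 0.16 m is 3.2, 0.27 rad is 2.7.

{"name": "jog_arm", "arguments": {"offsets": [[0.2, 1, 0, 0, 0, 1.5, 0.5], [0.44, 2, 0, 0, 0, 2.7, 0.45], [0.68, 3.2, 0, 0, 0, 2.7, 0.45], [0.932, 4.372, 0.2, 0, 0, 2.7, 0.45], [0.932, 4.372, 1.08, 0, 0, 2.7, 0.45], [0.932, 4.372, 2, 0, 0, 2.7, 0.45], [0.932, 4.372, 2.5, 0, 0, 2.7, 0.45], [0.932, 4.372, 2.6, 0, 0, 2.7, 0.45], [0.932, 4.372, 2.6, 0, 0, 2.7, 0.45]]}}

```text
time_s: 16.62
eef_pos: [0.5273, 0.0632, 0.1245]
eef_rot: [-0.001, 0.343, 0.939, -0.0]
wrist_force: [0.9, 0.7, 0.2]
opening: 0.452
grasp_force: 0.0
```

```bash
python3 -c "
from h import *
print(go([.5270,.0635,.115]))"
```

```text
[0.0004 0.0001 0.0095]
```

{"name": "jog_arm", "arguments": {"offsets": [[0, 0, 0.1, 0, 0, 0, 0.45], [0, 0, 0.19, 0, 0, 0, 0.45], [0, 0, 0.19, 0, 0, 0, 0.45]]}}

```text
time_s: 17.0
eef_pos: [0.5276, 0.0632, 0.1155]
eef_rot: [0.0, 0.343, 0.939, 0.0]
wrist_force: [-0.3, 0.4, 0.0]
opening: 0.452
grasp_force: 0.0
```

{"name": "jog_arm", "arguments": {"offsets": [[0, 0, 0, 0, 0, 0, 0.2], [0, 0, 0, 0, 0, 0, 0.0], [0, 0, 0, 0, 0, 0, 0.0], [0, 0, 0, 0, 0, 0, 0.0]]}}

```text
time_s: 17.5
eef_pos: [0.5281, 0.0635, 0.116]
eef_rot: [0.0, 0.343, 0.939, 0.0]
wrist_force: [-0.3, 1.8, 3.5]
opening: 0.143
grasp_force: 60.4
```

```bash
cat > cam.py <<'E'
from h import *
V=np.array(ctrl.camera_params('wrist')['view']);c=-V[:3,:3].T@V[:3,3]
x,r=rot();o=ctrl.get_obs();print(x.round(4),'cam in tool',r.inv().apply(c-x).round(4),'c-x world',(c-x).round(4),'F',o['wrist_force'].round(1),'T',o['torque'].round(2))
E
python3 cam.py
```

```text
[0.5281 0.0635 0.116 ] cam in tool [ 0.0662  0.0014 -0.176 ] c-x world [-0.0499  0.0437  0.1759] F [-0.3  1.8  3.5] T [ 0.35  0.01 -0.06]
```

{"name": "jog_arm", "arguments": {"offsets": [[0, 0.01, -0.02, 0.5, 0, 0, 0], [0, 0.02, -0.04, 1, 0, 0, 0], [0, 0.02, -0.04, 1, 0, 0, 0]]}}

```text
time_s: 17.88
eef_pos: [0.5277, 0.0635, 0.1165]
eef_rot: [-0.018, 0.342, 0.938, -0.048]
wrist_force: [-1.1, -5.6, -3.2]
opening: 0.145
grasp_force: 60.2
```

```bash
python3 cam.py
```

```text
[0.5277 0.0635 0.1165] cam in tool [ 0.0662  0.0014 -0.1761] c-x world [-0.038   0.0574  0.1751] F [-1.1 -5.6 -3.2] T [-0.42 -0.19  0.01]
```

Scaled: -0.005 m is -0.1, -0.0025 m is -0.05, -0.1 rad is -1.

{"name": "jog_arm", "arguments": {"offsets": [[0, -0.02, -0.02, -1.2, 0, 0, 0], [0, -0.02, -0.05, -2.2, 0, 0, 0], [0, -0.02, -0.05, -2.2, 0, 0, 0], [0, -0.02, -0.08, -1, 0, 0, 0], [0, -0.03, -0.1, 0.1, 0, 0, 0], [0, -0.03, -0.1, 0.1, 0, 0, 0]]}}

```text
time_s: 18.62
eef_pos: [0.527, 0.064, 0.1209]
eef_rot: [-0.02, 0.341, 0.938, -0.053]
wrist_force: [-2.2, -4.5, -12.5]
opening: 0.145
grasp_force: 60.1
```

```bash
python3 cam.py
```

```text
[0.527  0.064  0.1209] cam in tool [ 0.0662  0.0014 -0.1761] c-x world [-0.0366  0.0587  0.175 ] F [ -2.2  -4.5 -12.5] T [-0.41 -0.22 -0.05]
```

Scaled: -0.0075 m is -0.15, -0.0065 m is -0.13, -0.22 rad is -2.2.

{"name": "jog_arm", "arguments": {"offsets": [[0, 0, -0.02, -1.1, 0, 0, 0], [0, 0, -0.05, -2.2, 0, 0, 0], [0, 0, -0.05, -2.2, 0, 0, 0], [0, -0.01, -0.08, -1.1, 0, 0, 0], [0, -0.01, -0.1, 0, 0, 0, 0], [0, -0.01, -0.1, 0, 0, 0, 0], [0, -0.01, -0.13, -1.1, 0, 0, 0], [0, -0.01, -0.15, -2.2, 0, 0, 0], [0, -0.01, -0.15, -2.2, 0, 0, 0]]}}

```text
time_s: 19.75
eef_pos: [0.525, 0.0624, 0.1284]
eef_rot: [0.017, 0.344, 0.937, 0.051]
wrist_force: [0.6, 0.0, -27.8]
opening: 0.141
grasp_force: 58.4
```

```bash
python3 cam.py
```

```text
[0.525  0.0624 0.1284] cam in tool [ 0.0662  0.0014 -0.1758] c-x world [-0.0613  0.0292  0.1752] F [  0.6   0.  -27.8] T [-0.61  0.39  0.04]
```

Scaled: 0.001 m is 0.02, 0.22 rad is 2.2.

{"name": "jog_arm", "arguments": {"offsets": [[0, 0, 0.02, 1.1, 0, 0, 0], [0, 0, 0.02, 2.2, 0, 0, 0], [0, 0, 0.02, 2.2, 0, 0, 0], [0, 0, 0.02, 1.1, 0, 0, 0], [0, 0, 0.02, 0, 0, 0, 0], [0, 0, 0.02, 0, 0, 0, 0]]}}

```text
time_s: 20.5
eef_pos: [0.5271, 0.0623, 0.1302]
eef_rot: [0.019, 0.344, 0.937, 0.052]
wrist_force: [-3.8, -0.2, -11.4]
opening: 0.14
grasp_force: 61.3
```

```bash
python3 cam.py; python3 - <<'E'
from h import *
s=ctrl.camera('scene');cv2.imwrite('pics/s8.png',s)
a=cv2.imread('pics/s6.png').sum(2);b=s.sum(2);z=cv2.imread('pics/scene0.png').sum(2)
for X in([.5257,.0626,.102],[.4925,.0199,.102],[.4925,.0199,.057]):print(proj('scene',X))
for c in(212,222,230): print(c,'\n',z[190:232,c],'\n',a[190:232,c],'\n',b[190:232,c])
E
```

```text
[0.5271 0.0623 0.1302] cam in tool [ 0.0662  0.0014 -0.1758] c-x world [-0.0623  0.0291  0.1748] F [ -3.8  -0.2 -11.4] T [-0.14  0.79  0.08]
[215.50342286 194.52222095]
[214.97266026 207.96057282]
[215.89825222 218.69174477]
212 
 [316 315 315 316 316 315 316 316 313 316 314 316 535 736 685 363 521 650
 468 317 316 317 315 317 316 316 315 315 496 634 289 291 290 293 292 289
 288 292 295 315 440 582] 
 [154 154 154 174 259 328 325 325 325 325 324 324 325 323 325 487 672 593
 440 323 327 329 325 325 325 325 324 325 513 656 299 300 298 299 300 300
 298 301 303 324 458 603] 
 [158 159 158 179 280 369 334 328 329 328 329 344 516 692 692 691 675 595
 447 330 330 331 325 327 327 325 326 325 455 565 299 302 298 300 303 300
 297 302 303 302 377 525]
222 
 [355 355 355 353 356 354 353 353 355 356 358 501 701 684 345 548 697 523
 335 320 329 334 342 344 343 344 344 403 530 517 309 305 306 306 309 307
 308 310 330 448 568 571] 
 [155 188 266 330 32
[... 152 characters left out ...]
 
 [180 306 547 674 556 386 384 381 381 447 614 692 694 695 696 698 661 497
 351 335 342 349 359 359 358 361 361 399 498 491 318 316 319 318 320 317
 321 323 344 432 510 513]
230 
 [496 491 482 541 647 703 735 720 646 541 634 721 666 531 369 401 418 365
 377 377 377 377 375 402 555 633 330 332 334 332 334 332 330 330 332 371
 508 608 612 608 607 605] 
 [693 692 692 693 693 692 693 693 693 695 696 685 627 513 385 417 436 381
 394 392 392 392 390 411 518 567 342 347 346 344 346 345 344 345 347 389
 491 551 553 550 550 546] 
 [748 748 748 748 748 747 748 738 702 700 697 685 629 514 387 419 437 381
 395 395 395 395 395 415 523 567 345 348 349 349 348 347 344 344 348 390
 493 553 555 552 550 548]
```

Scaled: -0.006 m is -0.12, -0.005 m is -0.1, 0.21 rad is 2.1.

{"name": "jog_arm", "arguments": {"offsets": [[0, 0, -0.02, 1.1, 0, 0, 0], [0, 0, -0.04, 2.1, 0, 0, 0], [0, 0, -0.04, 2.1, 0, 0, 0], [0, 0, -0.06, 1.1, 0, 0, 0], [0, 0, -0.08, 0, 0, 0, 0], [0, 0, -0.08, 0, 0, 0, 0], [0, 0.01, -0.1, 1.1, 0, 0, 0], [0, 0.01, -0.12, 2.1, 0, 0, 0], [0, 0.01, -0.12, 2.1, 0, 0, 0]]}}

```text
time_s: 21.68
eef_pos: [0.5291, 0.0641, 0.1367]
eef_rot: [-0.016, 0.342, 0.938, -0.047]
wrist_force: [-6.9, -2.8, 5.0]
opening: 0.138
grasp_force: 63.1
```

```bash
python3 cam.py
```

```text
[0.5291 0.0641 0.1367] cam in tool [ 0.0662  0.0014 -0.1761] c-x world [-0.0387  0.0573  0.175 ] F [-6.9 -2.8  5. ] T [-0.39  1.6  -0.14]
```

{"name": "jog_arm", "arguments": {"offsets": [[0, 0, -0.02, -1.1, 0, 0, 0], [0, 0, -0.04, -2.1, 0, 0, 0], [0, 0, -0.04, -2.1, 0, 0, 0], [0, 0, -0.06, -1.1, 0, 0, 0], [0, 0, -0.06, -1.1, 0, 0, 0]]}}

```text
time_s: 22.3
eef_pos: [0.5306, 0.0644, 0.1397]
eef_rot: [0.004, 0.342, 0.94, 0.005]
wrist_force: [0.5, 0.3, -1.3]
opening: 0.137
grasp_force: 62.6
```

```bash
python3 cam.py; python3 - <<'E'
from h import *
b=ctrl.camera('scene').sum(2);print(b[168:200,200:236:2])
E
```

```text
[0.5306 0.0644 0.1397] cam in tool [ 0.0662  0.0014 -0.176 ] c-x world [-0.0516  0.0425  0.1757] F [ 0.5  0.3 -1.3] T [-0.03  0.04 -0.01]
[[684 681 699 683 161 169 171 157 160 275 685 686 688 698 699 699 701 693]
 [681 684 691 692 157 159 160 159 160 261 683 688 690 694 702 700 704 703]
 [680 686 678 696 263 160 160 161 160 249 691 684 685 689 701 704 704 708]
 [680 674 653 684 452 172 160 160 165 256 639 687 680 687 696 704 705 705]
 [674 575 565 595 507 199 156 160 177 220 310 693 680 683 696 701 704 702]
 [672 353 354 354 360 198 160 163 174 212 201 695 688 677 690 698 700 701]
 [600 334 339 303 251 199 161 162 173 217 177 697 696 678 680 693 698 700]
 [290 263 290 248 219 193 160 158 173 235 162 701 698 690 677 688 698 696]
 [208 234 247 207 192 177 160 160 168 227 156 683 701 700 689 686 697 697]
 [228 200 194 199 418 177 166 164 171 213 156 560 707 705 703 688 691 695]
 [245 194 212 245 627 160 178 176 179 184 155 415 710 708 705 693
[... 885 characters left out ...]
687 497 693 738 747 706]
 [327 327 328 328 193 173 292 221 204 228 248 291 685 425 693 698 738 698]
 [325 327 325 326 256 166 294 292 258 290 280 537 614 440 692 694 700 681]
 [327 328 323 320 326 439 297 225 225 293 532 675 401 436 692 693 698 707]
 [328 328 327 317 330 624 544 463 466 543 680 555 396 455 693 693 695 708]
 [327 328 325 315 321 331 626 648 652 636 570 386 396 512 692 693 694 672]
 [371 326 328 316 320 325 334 428 445 353 370 382 396 606 693 694 695 593]
 [454 370 328 319 321 325 325 333 333 354 369 381 419 692 692 695 694 519]
 [459 451 326 325 322 324 325 331 339 354 366 378 520 692 694 695 689 466]
 [456 458 370 328 320 323 328 329 328 352 364 438 649 692 694 696 665 448]]
```

Scaled: -0.12 m is -2.4, -0.08 m is -1.6.

{"name": "jog_arm", "arguments": {"offsets": [[0, 0, -0.08, 0, 0, 0, 0], [0, 0, -0.2, 0, 0, 0, 0], [0, 0, -0.4, 0, 0, 0, 0], [0, 0, -0.8, 0, 0, 0, 0], [0, 0, -1.6, 0, 0, 0, 0], [0, 0, -2.4, 0, 0, 0, 0], [0, 0, -2.4, 0, 0, 0, 0]]}}

```text
time_s: 23.22
eef_pos: [0.5297, 0.0624, 0.2629]
eef_rot: [0.006, 0.343, 0.939, 0.006]
wrist_force: [0.3, -0.0, -1.7]
opening: 0.137
grasp_force: 62.6
```

```bash
python3 cam.py; python3 - <<'E'
from h import *
b=ctrl.camera('scene');cv2.imwrite('pics/s9.png',b);b=b.sum(2);print(b[140:200:2,204:230:2])
# bowl centre from the first top picture: dark blob
t=cv2.imread('pics/top0.png').sum(2)
m=(t<150).astype(np.uint8);m[:, :320]=0;m[:195]=0;m[255:]=0;m[:,378:]=0
n,l,st,c=cv2.connectedComponentsWithStats(m);i=1+np.argmax(st[1:,4]);print(st[i],c[i],(st[i][0]+st[i][2]/2-.5,st[i][1]+st[i][3]/2-.5))
u,v=st[i][0]+st[i][2]/2-.5,st[i][1]+st[i][3]/2-.5
print(atz('top',u,v,.042))
E
```

```text
[0.5297 0.0624 0.2629] cam in tool [ 0.0662  0.0014 -0.1759] c-x world [-0.0523  0.0426  0.1755] F [ 0.3 -0.  -1.7] T [-0.    0.   -0.01]
[[248 154 218 154 154 204 171 162 267 264 251 267 273]
 [225 154 228 155 152 195 165 151 262 259 244 274 287]
 [216 151 169 204 203 202 150 152 209 241 339 703 696]
 [207 154 153 152 150 151 154 158 171 224 463 703 703]
 [203 152 153 154 155 162 174 169 160 219 681 704 702]
 [201 159 154 154 153 163 155 154 158 277 615 694 701]
 [200 170 156 155 153 153 155 158 164 451 621 692 697]
 [229 175 157 155 155 156 154 157 174 617 623 701 695]
 [286 249 165 155 158 158 159 157 301 599 623 706 703]
 [286 284 283 208 174 174 194 387 608 635 686 697 700]
 [464 321 288 304 428 421 597 637 691 689 681 683 693]
 [695 681 692 694 691 696 687 684 693 687 692 691 683]
 [694 690 682 684 689 687 693 687 687 698 690 693 693]
 [697 688 692 688 689 699 688 691 692 683 693 696 695]
 [697 696 679 691 683 684 694 691 684 686 
[... 270 characters left out ...]
 690 709 707 704]
 [267 284 677 674 667 675 685 690 692 695 689 705 706]
 [266 292 679 685 651 605 595 594 654 697 700 693 700]
 [272 407 363 375 258 202 182 193 265 494 694 712 697]
 [641 331 313 162 226 162 162 168 166 233 644 706 746]
 [740 328 180 160 227 245 248 268 184 174 526 656 737]
 [325 328 168 187 336 333 334 334 313 184 686 496 692]
 [327 338 447 212 358 295 301 292 282 538 614 437 691]
 [327 317 552 673 544 462 464 543 678 555 397 455 692]
 [326 316 322 327 337 428 445 353 371 383 394 602 692]
 [482 325 322 325 330 331 339 353 367 379 519 691 691]]
[ 330  209   38   37 1018] [349.21709234 227.24361493] (np.float64(348.5), np.float64(227.0))
[ 0.48512602 -0.33554103  0.042     ]
```

```bash
python3 -c "
from h import *
print(go([.485,-.338,.19]),rot()[0],proj('scene',[.53,.062,.251]),proj('scene',[.53,.062,.26]))"
```

```text
[-0.2249 -0.3349  0.067 ] [0.52835551 0.06252364 0.26036526] [213.66672571 154.44847952] [213.45923194 151.84397885]
```

{"name": "jog_arm", "arguments": {"offsets": [[-0.4, -0.6, 0, 0, 0, 0, 0], [-1, -1.5, 0, 0, 0, 0, 0], [-1.6, -2.4, 0, 0, 0, 0, 0], [-2.2, -3.3, 0, 0, 0, 0, 0], [-2.8, -4.2, 0, 0, 0, 0, 0], [-3.4, -5.1, 0.2, 0, 0, 0, 0], [-4, -5.96, 0.6, 0, 0, 0, 0], [-4.5, -6.7, 1.2, 0, 0, 0, 0], [-4.5, -6.7, 2, 0, 0, 0, 0], [-4.5, -6.7, 3, 0, 0, 0, 0]]}}

```text
time_s: 24.52
eef_pos: [0.4835, -0.3378, 0.1028]
eef_rot: [0.002, 0.344, 0.939, 0.005]
wrist_force: [0.5, -0.6, -1.1]
opening: 0.139
grasp_force: 62.6
```

{"name": "jog_arm", "arguments": {"offsets": [[0, 0, 0.6, 0, 0, 0, 0], [0, 0, 1.1, 0, 0, 0, 0], [0, 0, 1.4, 0, 0, 0, 0], [0, 0, 1.4, 0, 0, 0, 0]]}}

```text
time_s: 25.02
eef_pos: [0.4836, -0.3356, 0.0331]
eef_rot: [0.0, 0.343, 0.939, 0.005]
wrist_force: [0.1, 0.5, -0.3]
opening: 0.143
grasp_force: 62.6
```

```bash
python3 -c "
from h import *
print(go([.485,-.338,.026]),go([.4787,-.155,.2]))"
```

```text
[-0.0027 -0.001   0.0071] [ 0.1208  0.1366 -0.165 ]
```

Scaled: 0.01 m is 0.2, 0.008 m is 0.16.

{"name": "jog_arm", "arguments": {"offsets": [[-0.04, -0.02, 0.08, 0, 0, 0, 0], [-0.04, -0.02, 0.16, 0, 0, 0, 0], [-0.04, -0.02, 0.2, 0, 0, 0, 0], [-0.04, -0.02, 0.2, 0, 0, 0, 0]]}}

```text
time_s: 25.52
eef_pos: [0.4857, -0.3386, 0.0249]
eef_rot: [0.002, 0.343, 0.939, 0.005]
wrist_force: [1.0, -0.5, -0.8]
opening: 0.141
grasp_force: 62.6
```

Scaled: -0.18 m is -3.6, -0.15 m is -3.

{"name": "jog_arm", "arguments": {"offsets": [[0, 0, 0.06, 0, 0, 0, 0], [0, 0, 0.06, 0, 0, 0, 0.1], [0, 0, 0.06, 0, 0, 0, 0.25], [0, 0, 0.06, 0, 0, 0, 0.4], [0, 0, 0.06, 0, 0, 0, 0.4], [0, 0, -0.8, 0, 0, 0, 0.4], [0, 0, -2, 0, 0, 0, 0.45], [0, 0, -3, 0, 0, 0, 0.5], [0, 0, -3.6, 0, 0, 0, 0.5], [0, 0, -3.6, 0, 0, 0, 0.5]]}}

```text
time_s: 26.78
eef_pos: [0.4859, -0.3415, 0.2082]
eef_rot: [0.005, 0.343, 0.939, 0.003]
wrist_force: [0.0, 0.3, -0.6]
opening: 0.497
grasp_force: 0.0
```

```bash
python3 - <<'E'
from h import *
s=ctrl.camera('scene');cv2.imwrite('pics/s10.png',s);z=cv2.imread('pics/scene0.png')
u,v=proj('scene',[.485,-.338,.03]).round().astype(int);print(u,v, proj('scene',[.485,-.338,.064]))
d=cv2.absdiff(s,z).sum(2);print(s.sum(2)[v-26:v+22:2,u-24:u+26:3]);print(d[v-26:v+22:2,u-24:u+26:3])
print(go([.479,-.155,.2]))
E
```

```text
299 309 [299.99587575 301.69783543]
[[703 693 684 699 692 689 698 705 706 699 698 690 710 704 712 705 698]
 [701 697 685 691 697 684 692 709 704 703 707 693 700 714 704 713 708]
 [689 703 687 685 694 692 693 688 703 701 700 704 685 704 713 701 713]
 [691 690 698 687 692 702 694 650 652 658 702 699 680 690 705 710 709]
 [688 691 694 689 690 647 481 278 226 239 302 632 698 700 698 709 716]
 [688 691 693 697 635 248 183 183 180 176 176 185 400 703 698 697 716]
 [703 684 690 687 232 176 186 192 186 186 182 176 168 390 707 695 704]
 [700 701 687 329 174 182 194 201 202 198 192 180 174 175 556 702 697]
 [691 705 685 196 176 193 203 203 207 203 196 191 180 171 225 699 708]
 [603 666 487 177 186 211 168 177 178 180 179 204 187 178 172 562 704]
 [601 607 325 177 200 226 154 170 174 174 172 221 202 185 170 319 700]
 [518 594 305 183 217 232 150 156 152 157 159 231 212 194 175 214 698]
 [320 518 303 186 227 237 148 152 154 152 155 235 219 197 177 1
[... 1817 characters left out ...]
 168 173 172  29  17  11   2   6  57]
 [268  11   2   7   6 102 173 167 155 151 174  30  22  11   6  14   4]
 [274  11   5  11   3 112 175 171 160 153 154  27  18  11   4  33  46]
 [277  11   6   5   4  87 160 171 165 155 104  29  18   9   2  12  44]
 [274  12   4   6   2  18 149 161 165 109  29  26  14   2  21  23  45]
 [139  12   5   5   1  23  24  33  32  33  27  20  14  16  23  24  50]
 [ 21  11  15   5   6  17  21  23  27  25  21  17  18   2  30  25  51]
 [289 107  16   3   7   6   3  27  21  21  20  22   9  18  32  59  49]
 [290  24  11   9   4   8   8   8   5   8   9  13  14  32  29  58  49]
 [151  24  22  16   7   9  12   9   9  13  12  13  21  32  56  57  50]]
[0.1241 0.1379 0.0068]
```

Scaled: 0.138 m is 2.76, 0.13 m is 2.6.

{"name": "jog_arm", "arguments": {"offsets": [[0.6, 0.7, 0, 0, 0, 0, 0.5], [1.4, 1.6, 0, 0, 0, 0, 0.5], [2.2, 2.4, 0, 0, 0, 0, 0.5], [2.48, 2.76, 0.14, 0, 0, 0, 0.5], [2.48, 2.76, 1.2, 0, 0, 0, 0.5], [2.48, 2.76, 2.2, 0, 0, 0, 0.5], [2.48, 2.76, 2.6, 0, 0, 0, 0.5], [2.48, 2.76, 2.6, 0, 0, 0, 0.5]]}}

```text
time_s: 27.82
eef_pos: [0.4767, -0.1519, 0.0727]
eef_rot: [-0.002, 0.343, 0.939, 0.005]
wrist_force: [0.1, 0.9, 1.3]
opening: 0.494
grasp_force: 0.0
```

```bash
python3 -c "
from h import *
print(go([.479,-.155,.058]))"
```

```text
[-0.0039 -0.001   0.0146]
```

{"name": "jog_arm", "arguments": {"offsets": [[-0.04, -0.02, 0.14, 0, 0, 0, 0.5], [-0.04, -0.02, 0.29, 0, 0, 0, 0.5], [-0.04, -0.02, 0.29, 0, 0, 0, 0.5]]}}

```text
time_s: 28.2
eef_pos: [0.4803, -0.1555, 0.0615]
eef_rot: [0.002, 0.343, 0.939, 0.005]
wrist_force: [0.3, 0.3, 0.3]
opening: 0.501
grasp_force: 0.0
```

```bash
python3 -c "
from h import *
print(go([.479,-.155,.058]))"
```

```text
[ 0.0014 -0.0005  0.0035]
```

{"name": "jog_arm", "arguments": {"offsets": [[0, 0, 0, 0, 0, 0, 0.4], [0, 0, 0, 0, 0, 0, 0.2], [0, 0, 0, 0, 0, 0, 0.0], [0, 0, 0, 0, 0, 0, 0.0]]}}

```text
time_s: 28.7
eef_pos: [0.4812, -0.1556, 0.0624]
eef_rot: [0.002, 0.343, 0.939, 0.005]
wrist_force: [1.0, 3.0, 6.2]
opening: 0.252
grasp_force: 58.9
```

```bash
python3 cam.py
```

```text
[ 0.4812 -0.1556  0.0624] cam in tool [ 0.0662  0.0014 -0.176 ] c-x world [-0.051   0.0425  0.1759] F [1.  3.  6.2] T [ 0.4  -0.18  0.05]
```

Scaled: 0.0045 m is 0.09, 0.001 m is 0.02.

{"name": "jog_arm", "arguments": {"offsets": [[0, 0, 0, 0, 0, 0, 0.4], [0, 0, 0, 0, 0, 0, 0.45], [0.02, 0, 0.09, 0, 0, 0, 0.45], [0.02, 0, 0.09, 0, 0, 0, 0.3], [0.02, 0, 0.09, 0, 0, 0, 0], [0.02, 0, 0.09, 0, 0, 0, 0], [0.02, 0, 0.09, 0, 0, 0, 0]]}}

```text
time_s: 29.58
eef_pos: [0.4795, -0.1548, 0.0569]
eef_rot: [0.001, 0.343, 0.939, 0.005]
wrist_force: [-0.3, 0.9, -1.3]
opening: 0.266
grasp_force: 58.9
```

```bash
python3 cam.py; python3 -c "
from h import *
p,r=rot();m=r.as_matrix()
t=R.from_matrix(np.c_[np.r_[m[:2,0],0]/np.hypot(*m[:2,0]),np.r_[m[:2,0][1],-m[0,0],0]/np.hypot(*m[:2,0]),[0,0,-1]])
print((r.inv()*t).as_rotvec().round(4))"
```

```text
[ 0.4795 -0.1548  0.0569] cam in tool [ 0.0662  0.0014 -0.176 ] c-x world [-0.0507  0.0424  0.176 ] F [-0.3  0.9 -1.3] T [-0.03 -0.03 -0.  ]
[ 0.0097 -0.0006 -0.    ]
```

Scaled: -0.193 m is -3.86, -0.18 m is -3.6.

{"name": "jog_arm", "arguments": {"offsets": [[0, 0, -0.06, 0, 0, 0, 0], [0, 0, -0.2, 0, 0, 0, 0], [0, 0, -0.5, 0, 0, 0, 0], [0, 0, -1.1, 0, 0, 0, 0], [0, 0, -2, 0, 0, 0, 0], [0, 0, -3, 0, 0, 0, 0], [0, 0, -3.6, 0, 0, 0, 0], [0, 0, -3.86, 0, 0, 0, 0], [0, 0, -3.86, 0, 0, 0, 0]]}}

```text
time_s: 30.7
eef_pos: [0.4788, -0.1565, 0.2508]
eef_rot: [0.002, 0.343, 0.939, 0.005]
wrist_force: [-0.2, -0.9, -3.4]
opening: 0.265
grasp_force: 59.0
```

```bash
python3 - <<'E'
from h import *
t=ctrl.camera('top').sum(2).astype(np.uint16)
z=t[185:240,180:235]
# outer jar shoulder: bright disc
m=(z>425).astype(np.uint8);m=cv2.morphologyEx(m,cv2.MORPH_CLOSE,np.ones((5,5)));
n,l,st,c=cv2.connectedComponentsWithStats(m)
for i in range(1,n):
    if st[i,4]>100: print(st[i],c[i]+[180,185])
d=(z<250).astype(np.uint8);n,l,st,c=cv2.connectedComponentsWithStats(d)
for i in range(1,n):
    if 60<st[i,4]<900: print('dark',st[i],c[i]+[180,185],atz('top',*(c[i]+[180,185]),.126))
print('exp mouth',proj('top',[.5257,.0626,.126]),'shoulder',proj('top',[.5257,.0626,.102]))
print(rot()[0],ctrl.get_obs()['wrist_force'],go([.5257,.0626,.25]))
E
```

```text
[  9   7  41  40 913] [208.66593647 211.95180723]
dark [  0  13  50  42 437] [198.39359268 223.76659039] [0.49524269 0.08581454 0.126     ]
dark [ 18  18  18  18 216] [206.53240741 210.88425926] [0.52971267 0.0639325  0.126     ]
exp mouth [207.02846395 212.36782996] shoulder [207.73271905 212.87281443]
[ 0.47811252 -0.15609828  0.24947088] [ 0.20464737  0.32327029 -3.17108038] [0.1047 0.1978 0.0015]
```

Scaled: 0.199 m is 3.98, 0.18 m is 3.6.

{"name": "jog_arm", "arguments": {"offsets": [[0.2, 0.4, 0, 0, 0, 0, 0], [0.6, 1.14, 0, 0, 0, 0, 0], [1.06, 2, 0, 0, 0, 0, 0], [1.52, 2.9, 0, 0, 0, 0, 0], [1.9, 3.6, 0, 0, 0, 0, 0], [2.1, 3.98, 0, 0, 0, 0, 0], [2.1, 3.98, 0, 0, 0, 0, 0], [2.1, 3.98, 0, 0, 0, 0, 0]]}}

```text
time_s: 31.75
eef_pos: [0.5258, 0.063, 0.2508]
eef_rot: [0.001, 0.343, 0.939, 0.004]
wrist_force: [0.5, 0.2, -2.0]
opening: 0.266
grasp_force: 59.2
```

```bash
python3 -c "
from h import *
print(rot()[0],go([.527,.063,.18]))"
```

```text
[0.52583668 0.06296778 0.25078074] [-0.001   0.0002  0.0708]
```

{"name": "jog_arm", "arguments": {"offsets": [[-0.02, 0, 0.4, 0, 0, 0, 0], [-0.02, 0, 0.9, 0, 0, 0, 0], [-0.02, 0, 1.2, 0, 0, 0, 0], [-0.02, 0, 1.32, 0, 0, 0, 0], [-0.02, 0, 1.42, 0, 0, 0, 0], [-0.02, 0, 1.52, 0, 0, 0, 0], [-0.02, 0, 1.62, 0, 0, 0, 0], [-0.02, 0, 1.62, 0, 0, 0, 0]]}}

```text
time_s: 32.75
eef_pos: [0.5276, 0.0635, 0.1708]
eef_rot: [0.001, 0.343, 0.939, 0.005]
wrist_force: [-0.4, -0.4, -1.9]
opening: 0.268
grasp_force: 59.3
```

```bash
python3 cam.py
```

```text
[0.5276 0.0635 0.1708] cam in tool [ 0.0662  0.0014 -0.1759] c-x world [-0.0507  0.0424  0.176 ] F [-0.4 -0.4 -1.9] T [ 0.    0.02 -0.02]
```

Rim is past the neck with no contact; continue to the seat.

Scaled: 0.01 m is 0.2, 0.008 m is 0.16.

{"name": "jog_arm", "arguments": {"offsets": [[0, 0, 0.08, 0, 0, 0, 0], [0, 0, 0.16, 0, 0, 0, 0], [0, 0, 0.2, 0, 0, 0, 0], [0, 0, 0.2, 0, 0, 0, 0]]}}

```text
time_s: 33.25
eef_pos: [0.5278, 0.0635, 0.1609]
eef_rot: [0.002, 0.343, 0.939, 0.005]
wrist_force: [1.1, -1.0, -2.2]
opening: 0.262
grasp_force: 59.3
```

{"name": "jog_arm", "arguments": {"offsets": [[0, 0, 0.03, 0, 0, 0, 0], [0, 0, 0.03, 0, 0, 0, 0]]}}

```text
time_s: 33.5
eef_pos: [0.5279, 0.0635, 0.1596]
eef_rot: [0.002, 0.343, 0.939, 0.005]
wrist_force: [-0.1, 1.2, -3.1]
opening: 0.263
grasp_force: 59.3
```

```bash
python3 cam.py
```

```text
[0.5279 0.0635 0.1596] cam in tool [ 0.0662  0.0014 -0.1759] c-x world [-0.0508  0.0424  0.176 ] F [-0.1  1.2 -3.1] T [ 0.04 -0.01 -0.03]
```

{"name": "jog_arm", "arguments": {"offsets": [[0, 0, 0.02, 0, 0, 0, 0], [0, 0, 0.02, 0, 0, 0, 0]]}}

```text
time_s: 33.75
eef_pos: [0.5282, 0.0636, 0.1589]
eef_rot: [0.002, 0.343, 0.939, 0.005]
wrist_force: [0.4, 0.1, -1.0]
opening: 0.262
grasp_force: 59.4
```

{"name": "jog_arm", "arguments": {"offsets": [[0, 0, 0.02, 0, 0, 0, 0], [0, 0, 0.02, 0, 0, 0, 0]]}}

```text
time_s: 34.0
eef_pos: [0.5288, 0.0637, 0.1586]
eef_rot: [0.003, 0.343, 0.939, 0.005]
wrist_force: [1.0, 2.7, 4.9]
opening: 0.268
grasp_force: 60.0
```

Seated; release and retreat straight up, then check numerically.

Scaled: -0.18 m is -3.6, -0.12 m is -2.4.

{"name": "jog_arm", "arguments": {"offsets": [[0, 0, -0.01, 0, 0, 0, 0.2], [0, 0, -0.01, 0, 0, 0, 0.4], [0, 0, -0.01, 0, 0, 0, 0.5], [0, 0, -0.01, 0, 0, 0, 0.5], [0, 0, -0.4, 0, 0, 0, 0.5], [0, 0, -1.2, 0, 0, 0, 0.5], [0, 0, -2.4, 0, 0, 0, 0.5], [0, 0, -3.6, 0, 0, 0, 0.5]]}}

```text
time_s: 35.0
eef_pos: [0.5263, 0.0621, 0.339]
eef_rot: [0.001, 0.343, 0.939, 0.005]
wrist_force: [1.3, -0.0, -0.8]
opening: 0.499
grasp_force: 0.0
```

{"name": "jog_arm", "arguments": {"offsets": [[0.8, -0.8, -0.4, 0, 0, 0, 0.5], [1.6, -1.6, -0.4, 0, 0, 0, 0.5], [2.4, -2.4, -0.4, 0, 0, 0, 0.5], [2.4, -3.2, -0.4, 0, 0, 0, 0.5], [2.4, -4, -0.4, 0, 0, 0, 0.5], [2.4, -4, -0.4, 0, 0, 0, 0.5]]}}

```text
time_s: 35.75
eef_pos: [0.3051, -0.015, 0.3558]
eef_rot: [0.003, 0.346, 0.938, 0.004]
wrist_force: [0.6, 0.0, 0.5]
opening: 0.498
grasp_force: 0.0
```

```bash
python3 - <<'E'
from h import *
s=ctrl.camera('scene').sum(2).astype(int);z=cv2.imread('pics/scene0.png').sum(2).astype(int);t=ctrl.camera('top').sum(2).astype(int);t0=cv2.imread('pics/top0.png').sum(2).astype(int)
for n,a,b,y0,y1,x0,x1 in(("scene lid",s,z,165,222,205,234),("top lid",t,t0,195,225,195,225)):
  A=np.float32(a[y0:y1,x0:x1]);T=np.float32(b[y0:y1,x0:x1]);r=[]
  P=np.float32(a[y0-6:y1+6,x0-6:x1+6]);m=cv2.matchTemplate(P,T,cv2.TM_CCOEFF_NORMED);_,v,_,l=cv2.minMaxLoc(m);print(n,v,np.array(l)-6, cv2.phaseCorrelate(T,A,cv2.createHanningWindow(T.shape[::-1],cv2.CV_32F)))
for X in([.6307,-.188,.03],[.685,-.29,.04]):
  for nm,a,b in(('scene',s,z),('top',t,t0)):
    u,v=proj(nm,X).astype(int);print(nm,np.abs(a-b)[v-14:v+14,u-14:u+14].mean())
print(rot()[0])
E
```

```text
scene lid 0.9800448417663574 [0 0] ((0.16052567189672473, -0.18018214807440458), 0.9221517589357164)
top lid 0.9347938299179077 [ 0 -1] ((-0.01111994221029633, -0.3843124471241577), 1.02426735719045)
scene 20.387755102040817
top 3.0892857142857144
scene 20.006377551020407
top 3.288265306122449
[ 0.30610733 -0.01364408  0.3557629 ]
```

{"name": "jog_arm", "arguments": {"offsets": [[0, 0, 0, 0, 0, 0, 0.5], [0, 0, 0, 0, 0, 0, 0.5]]}}

```text
time_s: 36.1
eef_pos: [0.3063, -0.0129, 0.3555]
eef_rot: [0.001, 0.342, 0.94, 0.005]
wrist_force: [0.2, -0.9, 1.3]
opening: 0.502
grasp_force: 0.0
```

```bash
python3 -c "
from bench import ctrl
print(ctrl.hand_in())"
```

```text
the job is handed in; nothing more can be done
None
```

I handed the job in at 36.1 s with no verdict returned: the keeper is open about 1.27 rad, the bung was rocked out and stands in the bowl, the lid is back on the jar to within 1–2 mm, the jar showed no lift when checked partway through the rocking, and the cup and post have not moved.

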